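# Raise a telescopic table microphone stand

### The job

Get the table microphone stand ready for its clip: pull the black thread cap straight up off the top of the stand and drop it into the white bowl so it does not get lost. Then squeeze the round release button in the side of the stand's head, pull the mast straight up past the first stop to the second, its full height, and stay there: finish while still gripping the head with the button squeezed in, so that you alone carry the mast, ready to let it down to the speaker's height. The stand's base stays standing where it is, and the other things on the table are left alone.

Things in the scene. Friction and masses are not known exactly. Their poses are not given: they have to be found in the camera images.
- stand: loose telescopic table microphone stand, 2.8 kg: grey cast base 134 mm across, 26 mm high; dark outer tube 25 mm across, black ribbed collar 28 mm across with its top at 150 mm. Origin: centre of the underside; z up; the release button looks along its own -x. Behind it, 0.11 m or more from its axis, a rack case 0.31 m high, its front running 1.0 rad round from x towards y
- mast: bright tube, metal grip head and steel stud, sliding up out of the outer tube; 0.28 kg, slide friction about 1 N. Origin: on the axis, at the collar's top (150 mm above the stand's origin) when down; axes as the stand's. Head: block 30 (x) by 27 (y) by 36 (z) mm, 4 to 40 mm above this origin; its 16 mm thick stud ends 56 mm above this origin
- head_center (a point): point on the mast's axis at the height of the release button's centre, 21 mm above the mast's origin: the place to grip the head, closing along the stand's x axis, one finger on the button and the other on the plain back face 15 mm behind this point
- button_face (a point): centre of the outer face of the round black release button (18 mm across) on the -x side of the head; unpressed it stands 6 mm proud of the head's face, so head and button measure 36 mm across. A spring resists with 3 N at first and 7 N when fully in. A grip of about 25 N presses it fully and holds the mast well
- mast_slide (a joint): height of the mast in m: 0 down, 0.050 first stop, 0.100 second stop, which is also the end of the travel. At each of the three a sprung index pin locks the mast while the button is out; the button, pressed in at least 4 mm, withdraws the pin, and the mast then slides freely, past the first stop too. Let go between stops, it stays there by the pin's drag
- button_press (a joint): travel of the release button in m: 0 out, 0.005 fully in. It stays part way in by itself while the mast is between stops
- thread_cap: black plastic cap on the stud, 32 mm tall, 0.03 kg: knurled crown 28 mm across, 17 to 32 mm above its origin; skirt below 24 mm across. Origin: centre of its lower rim, at the start 190 mm above the stand's origin, on the head; z up to the crown. Two sprung beads inside snap under the thread: about 6 N straight up frees it, and after 20 mm it is clear of the stud
- sweet_bowl: round white bowl, loose, 170 mm across and 50 mm high, inside floor 8 mm up and about 100 mm across. Origin: centre of its underside
- mic_clip: bystander: black rubber microphone clip, 74 mm; origin at the centre of its underside
- pvc_tape: bystander: small black roll of tape, 63 mm across, 19 mm high; origin at the centre of its underside
- cable_clip: bystander: orange plastic clip, 60 mm long, 10 mm high; origin at the centre of its underside
Not all that is in view belongs to the job. Of the things that look like the thread_cap, the larger one is meant.

How it is judged (in metres and radians):
On the way, in this order (a step that is already met when the one before it is completed fails the run):
1. the cap is off the stud, the mast still down (distance between thread_cap and mast above 0.07 m and value of joint mast_slide below 0.01 m), for 0.1 s.
2. the cap lies in the bowl, let go, the mast still down (horizontal distance between thread_cap and sweet_bowl below 0.08 m and z of thread_cap in the frame of sweet_bowl below 0.055 m and contact force between the fingers and thread_cap below 0.1 N and value of joint mast_slide below 0.01 m), for 0.2 s.
3. the mast is pulled up past the first stop by the head, the button squeezed in (value of joint mast_slide above 0.055 m and value of joint button_press above 0.0025 m and contact force between the fingers and mast above 3 N), for 0.05 s.
At the end, for the whole second after the job is handed in: Mast at the second stop (slide over 96 of 100 mm), head gripped by the fingers with over 5 N, button in over 3.5 mm; base on the table (raised under 6 mm, tilt under 0.06 rad); cap at rest and untouched in the upright bowl (within 80 mm of its axis, origin under 55 mm above its underside) (value of joint mast_slide above 0.096 m and value of joint button_press above 0.0035 m and contact force between the fingers and mast above 5 N and height (world z) of stand below 0.006 m and angle between stand's own z axis and vertical below 0.06 rad and horizontal distance between thread_cap and sweet_bowl below 0.08 m and z of thread_cap in the frame of sweet_bowl below 0.055 m and linear speed of thread_cap below 0.05 m/s and contact force between the arm and thread_cap below 0.1 N and angle between sweet_bowl's own z axis and vertical below 0.1 rad and height (world z) of sweet_bowl below 0.01 m); the arm keeps its last pose, push and grip.
It fails at once if the stand is tipped over, lifted or dragged away (angle between stand's own z axis and vertical above 0.2 rad or height (world z) of stand above 0.02 m or distance of stand from where it was at the start of the episode above 0.05 m).
It fails at once if the bowl is knocked away (distance of sweet_bowl from where it was at the start of the episode above 0.06 m).
It fails at once if a bystander is moved (distance of any of mic_clip, pvc_tape, cable_clip from where it was at the start of the episode above 0.03 m).
It also fails if it takes over 54 s, if anything falls off the work surface, if the arm or the gripper's body presses on something with over 40 N, if the wrist force passes 120 N, or if a joint passes its speed limit or range.

### The arm

A 6-joint arm with a two-finger parallel gripper is mounted at the origin on a cart in front of the work surface, level with it; the furniture and walls round the work are solid. World frame = base frame: x ahead of the robot, y to its left, z up, the work surface at z = 0. Lengths are in m, angles in degrees, forces in N, time in s.
With the tool pointing down it reaches from about 0.35 to 0.925 m from the base axis. Payload 6.4 kg.
Tool frame: the origin (TCP) lies between the finger pads; the fingertips stand 14 mm ahead of it and the grasp point (between the pads) lies 5 mm behind it; z points along the fingers, y is the line along which they close (so a half turn about z gives the same grasp; the last joint's range is limited). The gripper opens to 85 mm and grips with 20 to 120 N. Pads are 22 mm wide; open, the fingers measure 114 mm over their backs; the gripper's body (76 mm by 85 mm) begins 54 mm behind the grasp point. The pads swing forward as they close: fully open they stand 13 mm farther back than shut.
Start: joints at [62.275, 14.043, 89.255, -0, 76.702, -9.975], TCP at [0.198, 0.619, 0.245] pointing down, gripper open.
Joint ranges: [-179.41, 179.41], [-58.25, 129.5], [7.25, 145.43], [-54.29, 234.29], [11.92, 165.04], [-157.13, 157.13]. Speed limits (degrees/s): [147.25, 147.25, 180, 180, 180, 180].

### API

Orientations are given as a 3x3 rotation matrix whose columns are the frame's x, y, z axes.
In Python, from workcell import env, cams gives the robot as it stands.
- The arm moves only by the tool step_arm, never from a script. Its argument "rows" is a list of rows, each a list of 6 numbers: the shift along the tool's x, y, z normalised to -1 to 1, where 1 is 30 cm, then the turn, a rotation vector about the tool's x, y, z normalised to -1 to 1, where 1 is 60 degrees. A call has 1 to 12 rows; each row is the pose to reach, as a shift and turn from the pose commanded when the call began, along the tool's axes at that moment; what a row does not reach only later rows make up. A row lasts 1/10 s, in which the tool goes at most 50 mm and 8.59 degrees, less where a joint would pass 70% of its speed; a pose out of reach is approached as far as the arm can. A call with a number of a shift or a turn outside -1 to 1 is refused whole. A call with a gripper value outside its range is refused whole. "fingers" is the opening, from 0 (shut) to 1 (fully open), set as the call begins (left out, the last holds). The fingers move at their own pace and stop on an object; "force" is the grip in N (left out, the last holds). Time passes only in rows, so rows that repeat a pose let the fingers close. It gives the time, the measured TCP pose, the force, the opening and the grip force at its end, in the units of the state.
- env.state(): the state, without advancing time (a new reading comes with each control period).
- cams.capture(name): name is "scene" or "top"; returns a dict with "pixels" (400x640x3 uint8, blue, green, red), "fx", "fy", "cx", "cy" (pixels), "dist" ([k1, k2, p1, p2, k3] as OpenCV has them; the pictures are not rectified), "world_from_camera" (4x4, takes a point from camera to world coordinates). Camera axes: x right, y up, looking along -z (the intrinsics and any distortion apply to the point x, -y, -z); pixel columns grow to the right and rows downward; lengths in m; the calibration is good to about 2 mm. A picture is of the moment at which its call begins. There is no depth.
- env.finish_job(): hands the job in; it is judged then, once.
The state is a dict: "time": time; "joints": joint angles; "qvel": joint speeds; "effort": joint torques, N m; "position": TCP position; "tcp_rot": TCP orientation; "contact_force": force on the tool from outside, world axes, zero at the start; "ft_torque": the same for the moment, N m; "width": finger opening in m; "gripper_force": force on a finger pad.
Only numpy, scipy, OpenCV 4.12 (cv2) and the standard library are available. Lean on these libraries where they do the work, as an engineer would, in place of code of your own. Each camera call takes 0.05 s, during which the arm holds its last target. There are 200 camera calls.

## Working session

There is one attempt and no reset: what is moved stays moved. The work goes in short steps, Python scripts to look and compute and a tool call to move; the robot and the scene stay as the last step left them, time stands still between calls to the robot, and variables do not carry over. Pictures are saved under pics/ and viewed, at most 10 in all, crops included, and the job is handed in when it is done.

Besides the shell and the picture viewer there is one more tool, called after "Call:" as name(argument=value, ...) on one line, values as JSON. step_arm: Moves the arm, as the interface text tells. Scaled input: -1 to 1 covers 30 cm each way for a shift and 60 degrees each way for a turn. Its arguments: {"type":"object","properties":{"rows":{"type":"array"},"fingers":{"type":"number"},"force":{"type":"number"}},"required":["rows"]}

```bash
mkdir -p pics && ls && cat > h.py <<'E'
import numpy as np, cv2
from workcell import env, cams
def K(c): return np.array([[c["fx"],0,c["cx"]],[0,c["fy"],c["cy"]],[0,0,1]])
def ray(c,uv):
    n=cv2.undistortPoints(np.array([[uv]],float),K(c),np.array(c["dist"],float))[0,0]
    T=np.array(c["world_from_camera"]); return T[:3,3],T[:3,:3]@np.array([n[0],-n[1],-1.])
def at_z(c,uv,z):
    o,d=ray(c,uv); return o+d*(z-o[2])/d[2]
def proj(c,P):
    T=np.linalg.inv(np.array(c["world_from_camera"])); p=np.atleast_2d(P)@T[:3,:3].T+T[:3,3]
    p=p*[1,-1,-1]
    return cv2.projectPoints(p,np.zeros(3),np.zeros(3),K(c),np.array(c["dist"],float))[0][:,0]
def tri(c1,u1,c2,u2):
    o1,d1=ray(c1,u1);o2,d2=ray(c2,u2)
    s=np.linalg.lstsq(np.c_[d1,-d2],o2-o1,rcond=None)[0]
    a=o1+d1*s[0];b=o2+d2*s[1]; return (a+b)/2,np.linalg.norm(a-b)
E
python3 - <<'E'
from h import *
import pickle
cs={n:cams.capture(n) for n in("scene","top")}
pickle.dump(cs,open("c0.pkl","wb"))
for n in cs: cv2.imwrite(f"pics/{n}0.png",cs[n]["pixels"]); print(n,np.round(cs[n]["world_from_camera"],3).tolist(),cs[n]["fx"])
s=env.state();print(s["time"],s["position"],s["tcp_rot"],s["width"])
E
```

```text
pics
scene [[0.581, 0.471, -0.664, -0.192], [-0.814, 0.332, -0.477, -0.348], [-0.004, 0.817, 0.576, 0.781], [0.0, 0.0, 0.0, 1.0]] 512.8529825238826
top [[0.014, 0.984, -0.177, 0.409], [-1.0, 0.014, 0.001, 0.186], [0.003, 0.177, 0.984, 1.012], [0.0, 0.0, 0.0, 1.0]] 401.8196826303563
0.1 [0.19791971 0.6186302  0.24427723] [[-9.52394123e-01  3.04868423e-01 -8.23563871e-04]
 [ 3.04869371e-01  9.52392940e-01 -1.53426895e-03]
 [ 3.16606262e-04 -1.71230813e-03 -9.99998484e-01]] 0.08520688206874422
```

View pics/scene0.png

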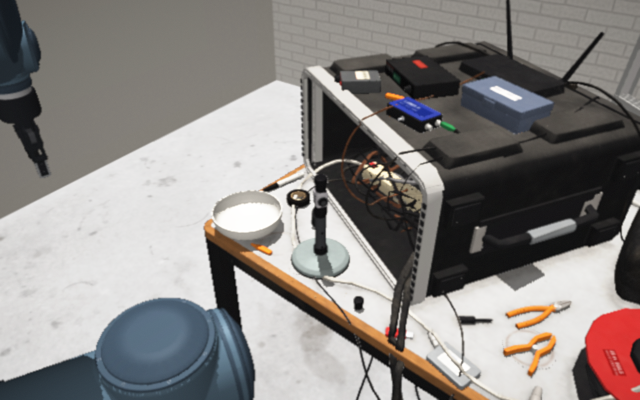

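View pics/top0.png

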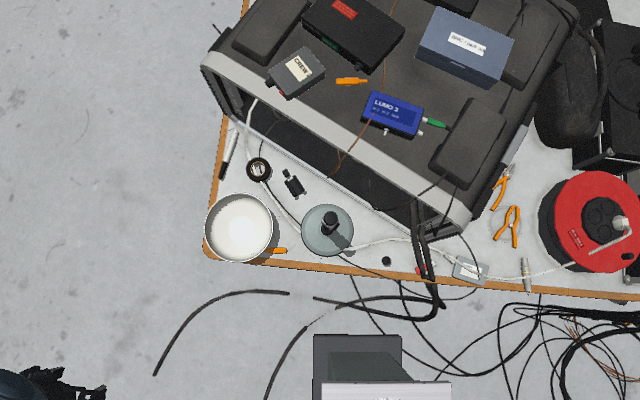

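The scene view shows the stand with its cap at about (320,183) and its base at (320,258), in front of the rack case. The bowl is at (247,215), and the small decoy cap is at (358,302). In the top view the stand's base is at (327,230), the bowl at (239,227), and the case front runs from (205,62) to (465,232). Next I'll zoom in on the stand and measure.

```bash
python3 - <<'E'
from h import *
import pickle
cs=pickle.load(open("c0.pkl","rb"))
a=cv2.resize(cs["scene"]["pixels"][165:285,280:360],None,fx=5,fy=5,interpolation=cv2.INTER_CUBIC)
b=cv2.resize(cs["top"]["pixels"][195:265,290:362],None,fx=5.5,fy=5.5,interpolation=cv2.INTER_CUBIC)
h=max(a.shape[0],b.shape[0]); im=np.zeros((h,a.shape[1]+b.shape[1],3),np.uint8)
im[:a.shape[0],:a.shape[1]]=a; im[:b.shape[0],a.shape[1]:]=b; cv2.imwrite("pics/zoom0.png",im)
t,s=cs["top"],cs["scene"]
print(im.shape)
# base ellipse rough center at z=.026, bowl
print("base",at_z(t,(327.5,231),.026),at_z(s,(320,257),.026))
print("bowl",at_z(t,(239,227),.05),at_z(s,(248,213),.05))
print("case front top",at_z(t,(205,62),.31),at_z(t,(465,232),.31))
print("small cap",at_z(t,(386,261),0.01))
E
```

```text
(600, 796, 3)
base [0.51570612 0.1494202  0.026     ] [0.50529575 0.13955741 0.026     ]
bowl [0.51950643 0.36395254 0.05      ] [0.51251198 0.35473344 0.05      ]
case front top [0.80838822 0.39887194 0.31      ] [ 0.48605433 -0.08530905  0.31      ]
small cap [0.44443608 0.0027433  0.01      ]
```

View pics/zoom0.png

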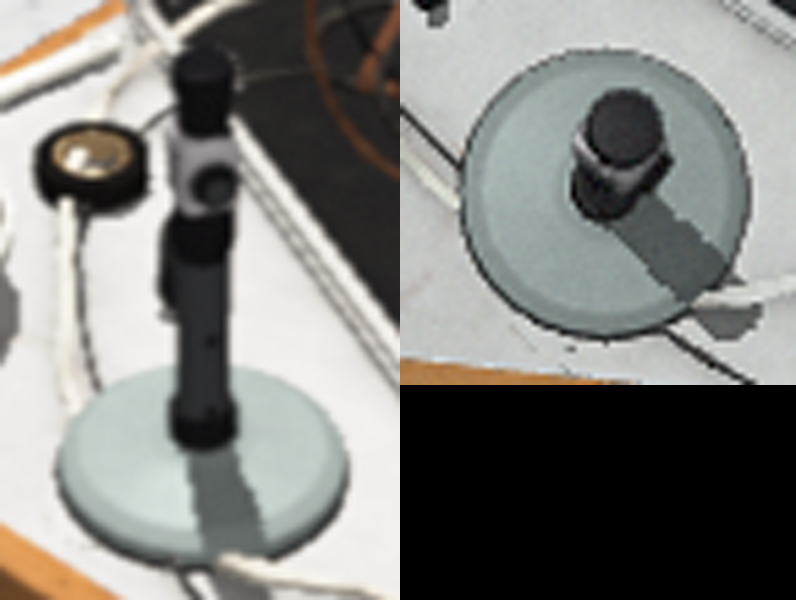

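The zoom puts the cap crown at scene (321,177) and the button disc at scene (322.4,202). In the top view the head's corner faces down and left, with a dark bump (the button) to the lower right. I'll fit the positions and overlay candidate yaws.

```bash
cat >> h.py <<'E'
from scipy.optimize import least_squares
def circ(x,y,z,r,n=60):
    a=np.linspace(0,2*np.pi,n); return np.c_[x+r*np.cos(a),y+r*np.sin(a),0*a+z]
def bbox(c,P):
    p=proj(c,P); return np.r_[p.min(0),p.max(0)]
E
python3 - <<'E'
from h import *
import pickle
cs=pickle.load(open("c0.pkl","rb")); t,s=cs["top"],cs["scene"]
base=lambda p:np.r_[circ(p[0],p[1],0,.067),circ(p[0],p[1],.022,.067)]
bt=[460/5.5+290-72.73+0,0,0,0]
bt=np.array([(460-400)/5.5+290,48/5.5+195,(750-400)/5.5+290,338/5.5+195])
bs=np.array([280+55/5,165+365/5,280+350/5,165+568/5])
for n,c,b in(("top",t,bt),("scene",s,bs)):
    r=least_squares(lambda p:bbox(c,base(p))-b,[.51,.145]); print(n,r.x,r.fun.round(1))
p=least_squares(lambda p:np.r_[bbox(t,base(p))-bt,bbox(s,base(p))-bs],[.51,.145]).x; print("base both",p)
# cap crown top
ct=((623-400)/5.5+290,127/5.5+195); print("cap top",at_z(t,ct,.222))
capc=least_squares(lambda q:(lambda b:np.r_[b[0]-(280+173/5),b[2]-(280+238/5),b[1]-(165+44/5)])(bbox(s,np.r_[circ(*q,.222,.014),circ(*q,.207,.014)])),[.51,.145]); print("cap scene",capc.x,capc.fun)
# button in scene
ub=(280+212/5,165+185/5); print("button at z .171",at_z(s,ub,.171))
ims=[]
for yaw in (45,60,75,None):
    row=[]
    for c,(u,v,w,h) in((s,(305,168,32,54)),(t,(315,205,34,34))):
        k=600//54 if c is s else 600//54
        im=cv2.resize(c["pixels"][v:v+h,u:u+w],None,fx=k,fy=k,interpolation=cv2.INTER_CUBIC)
        if yaw is not None:
            a=np.radians(yaw);R=np.array([[np.cos(a),-np.sin(a),0],[np.sin(a),np.cos(a),0],[0,0,1]])
            def dr(L,col):
                q=proj(c,np.array(L)@R.T+[p[0],p[1],0]); q=(q+.5-[u,v])*k
                cv2.polylines(im,[q.astype(int)],True,col,1)
            for z in(.154,.19): dr([[-.015,-.0135,z],[.015,-.0135,z],[.015,.0135,z],[-.015,.0135,z]],(0,255,0))
            th=np.linspace(0,6.28,40); dr(np.c_[0*th-.021,.009*np.cos(th),.171+.009*np.sin(th)],(0,0,255))
            dr(circ(0,0,.222,.014),(255,0,0))
        row.append(im)
    h=max(i.shape[0] for i in row)
    row=[cv2.copyMakeBorder(i,0,h-i.shape[0],0,0,cv2.BORDER_CONSTANT) for i in row]
    ims.append(np.hstack(row) )
o=np.vstack([np.hstack(ims[:2]),np.hstack(ims[2:])]); print(o.shape)
o=cv2.resize(o,None,fx=.5*1.0,fy=.5,interpolation=cv2.INTER_AREA) if max(o.shape)>800 else o
cv2.imwrite("pics/ov.png",o); print(o.shape)
E
```

```text
top [0.51959015 0.14979413] [-0.7 -0.8  0.7  0.7]
scene [0.51986969 0.14840741] [-0.5 -3.6  0.5  2.9]
base both [0.51984066 0.14909191]
cap top [0.52034545 0.15085881 0.222     ]
cap scene [0.52184537 0.14898236] [-0.44715754  0.44725568 -0.01874243]
button at z .171 [0.51244835 0.1389426  0.171     ]
(1188, 1452, 3)
(594, 726, 3)
```

View pics/ov.png

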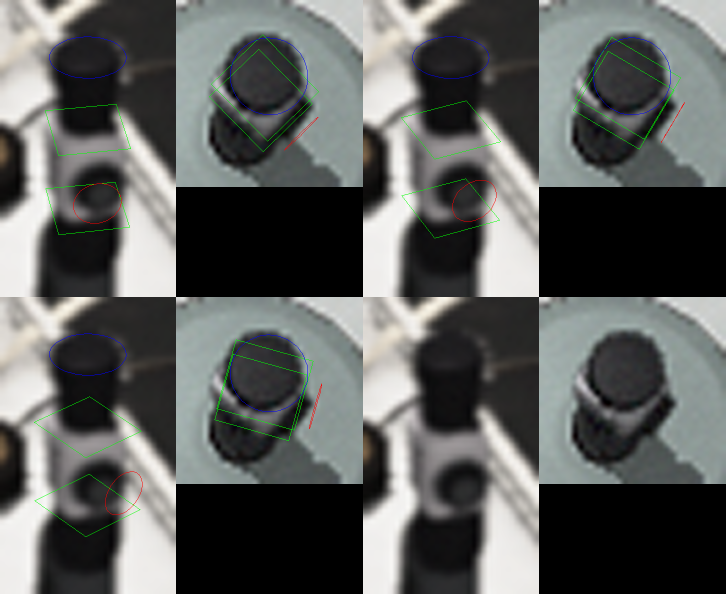

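At 45° the overlay fits the top view roughly, and in the scene view the button sits a little right of the axis. That puts the yaw near 50°, so I'll align the axis to the cap and compare yaws more finely.

```bash
python3 - <<'E'
from h import *
import pickle
cs=pickle.load(open("c0.pkl","rb")); t,s=cs["top"],cs["scene"]
p=np.array([.5205,.150])
ims=[]
for yaw in (40,50,60,None):
    col_=[]
    for c,(u,v,w,h),off in((s,(308,172,26,42),(0,-1.0)),(t,(317,207,26,26),(-.5,0))):
        k=7
        im=cv2.resize(c["pixels"][v:v+h,u:u+w],None,fx=k,fy=k,interpolation=cv2.INTER_CUBIC)
        im=cv2.convertScaleAbs(im,alpha=1.5,beta=10)
        if yaw is not None:
            a=np.radians(yaw);R=np.array([[np.cos(a),-np.sin(a),0],[np.sin(a),np.cos(a),0],[0,0,1]])
            def dr(L,col):
                q=proj(c,np.array(L)@R.T+[p[0],p[1],0]); q=(q+.5+off-[u,v])*k
                cv2.polylines(im,[q.astype(int)],True,col,1)
            for z in(.154,.19): dr([[-.015,-.0135,z],[.015,-.0135,z],[.015,.0135,z],[-.015,.0135,z]],(0,255,0))
            th=np.linspace(0,6.28,40)
            for x in(-.021,-.015):dr(np.c_[0*th+x,.009*np.cos(th),.171+.009*np.sin(th)],(0,0,255))
            dr(circ(0,0,.222,.014),(255,0,0))
        col_.append(im)
    ims.append(np.vstack(col_))
o=np.hstack(ims); cv2.imwrite("pics/ov2.png",o); print(o.shape)
print("bowl",at_z(t,(239,228),.05), [proj(c,[.516,.36,.05]) for c in (t,s)])
E
```

```text
(476, 728, 3)
bowl [0.51708053 0.36384424 0.05      ] [array([[240.56313705, 228.47191767]]), array([[247.32101205, 211.53168443]])]
```

View pics/ov2.png

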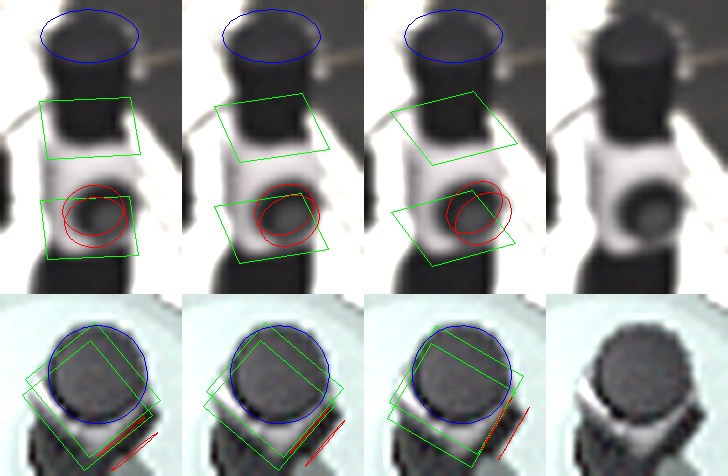

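The yaw comes out at about 47–50° and the axis at about (0.521, 0.150), consistent to about 2 mm in both views. I'll write a planning helper and start moving, in two legs.

```bash
cat >> h.py <<'E'
from scipy.spatial.transform import Rotation as Rn
def Rt(yaw):  # tool down, closing axis y at yaw deg
    a=np.radians(yaw); y=np.array([np.cos(a),np.sin(a),0]); z=np.array([0,0,-1.]); return np.c_[np.cross(y,z),y,z]
def plan(pos,yaw):
    s=env.state(); R=np.array(s["tcp_rot"]); d=R.T@(np.array(pos)-s["position"])/.3
    w=Rn.from_matrix(R.T@Rt(yaw)).as_rotvec(degrees=True)/60
    print(s["time"],np.round(s["position"],4),"F",np.round(s["contact_force"],1),"w",round(s["width"],4),"g",round(s["gripper_force"],1)); print("row",np.round(d,3),np.round(w,3))
E
python3 -c "
from h import *
plan([.36,.385,.31],47); plan([.521,.150,.31],47)"
```

```text
0.1 [0.1979 0.6186 0.2443] F [-0.1  0.3 -0.1] w 0.0852 g 0.0
row [-0.752 -0.577 -0.218] [-0.002  0.     0.421]
0.1 [0.1979 0.6186 0.2443] F [-0.1  0.3 -0.1] w 0.0852 g 0.0
row [-1.502 -1.16  -0.218] [-0.002  0.     0.421]
```

Call:
step_arm(rows=[[-0.752, -0.577, -0.218, -0.002, 0, 0.421], [-0.752, -0.577, -0.218, -0.002, 0, 0.421], [-0.752, -0.577, -0.218, -0.002, 0, 0.421], [-0.752, -0.577, -0.218, -0.002, 0, 0.421], [-0.752, -0.577, -0.218, -0.002, 0, 0.421], [-0.752, -0.577, -0.218, -0.002, 0, 0.421], [-0.752, -0.577, -0.218, -0.002, 0, 0.421], [-0.752, -0.577, -0.218, -0.002, 0, 0.421]], fingers=0.7, force=40)

```text
time: 0.9
position: [0.3606, 0.3849, 0.3106]
tcp_rot: [[-0.73, 0.684, 0.001], [0.684, 0.73, 0.002], [0.001, 0.002, -1.0]]
contact_force: [0.0, -0.6, -0.2]
width: 0.06
gripper_force: 0.0
```

```bash
python3 -c "
from h import *
plan([.521,.150,.30],47); plan([.521,.150,.222],47)"
```

```text
0.9 [0.3606 0.3849 0.3106] F [ 0.  -0.6 -0.2] w 0.06 g 0.0
row [-0.925 -0.206  0.034] [ 0.002 -0.001 -0.002]
0.9 [0.3606 0.3849 0.3106] F [ 0.  -0.6 -0.2] w 0.06 g 0.0
row [-0.926 -0.206  0.294] [ 0.002 -0.001 -0.002]
```

Call:
step_arm(rows=[[-0.925, -0.206, 0.07, 0.002, -0.001, -0.002], [-0.925, -0.206, 0.07, 0.002, -0.001, -0.002], [-0.925, -0.206, 0.07, 0.002, -0.001, -0.002], [-0.925, -0.206, 0.07, 0.002, -0.001, -0.002], [-0.925, -0.206, 0.07, 0.002, -0.001, -0.002], [-0.925, -0.206, 0.07, 0.002, -0.001, -0.002], [-0.925, -0.206, 0.07, 0.002, -0.001, -0.002], [-0.925, -0.206, 0.07, 0.002, -0.001, -0.002], [-0.925, -0.206, 0.07, 0.002, -0.001, -0.002]])

```text
time: 1.8
position: [0.5203, 0.1525, 0.289]
tcp_rot: [[-0.734, 0.679, -0.001], [0.679, 0.734, -0.0], [0.0, -0.001, -1.0]]
contact_force: [0.7, -0.4, 0.1]
width: 0.0599
gripper_force: 0.0
```

```bash
python3 - <<'E'
from h import *
cs={n:cams.capture(n) for n in("scene","top")}
a=cv2.resize(cs["scene"]["pixels"][120:260,250:370],None,fx=3.3,fy=3.3,interpolation=cv2.INTER_CUBIC)
b=cv2.resize(cs["top"]["pixels"][150:290,260:380],None,fx=3.3,fy=3.3,interpolation=cv2.INTER_CUBIC)
cv2.imwrite("pics/above.png",np.hstack([a,b]))
plan([.521,.150,.223],47)
E
```

```text
1.9 [0.5204 0.1525 0.2894] F [ 0.7 -0.1 -0.1] w 0.0596 g 0.0
row [-0.007 -0.005  0.221] [-0.     0.     0.004]
```

View pics/above.png

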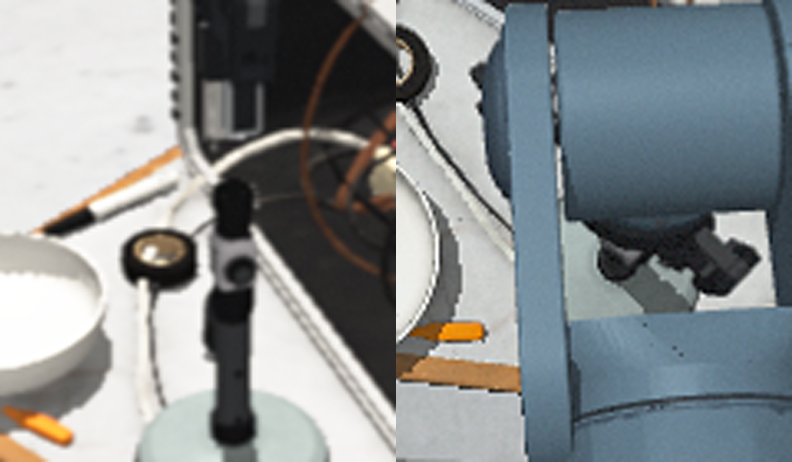

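The top crop shows the arm over the stand, but the gripper is missing from the scene crop where it should be, above the cap at about (235,180). I'll check that before going down.

```bash
python3 - <<'E'
from h import *
import pickle
c0=pickle.load(open("c0.pkl","rb"))
c=cams.capture("scene"); cv2.imwrite("pics/scene2.png",c["pixels"])
s=env.state()
print("tcp px",proj(c,[s["position"]]),"start tcp px",proj(c,[[.198,.619,.245]]))
print(np.abs(c["pixels"].astype(int)-c0["scene"]["pixels"]).mean(), np.abs(np.array(c["world_from_camera"])-c0["scene"]["world_from_camera"]).max())
E
```

```text
tcp px [[319.37897727 147.99550703]] start tcp px [[ 38.94964454 166.40222561]]
21.457221354166666 0.0
```

View pics/scene2.png

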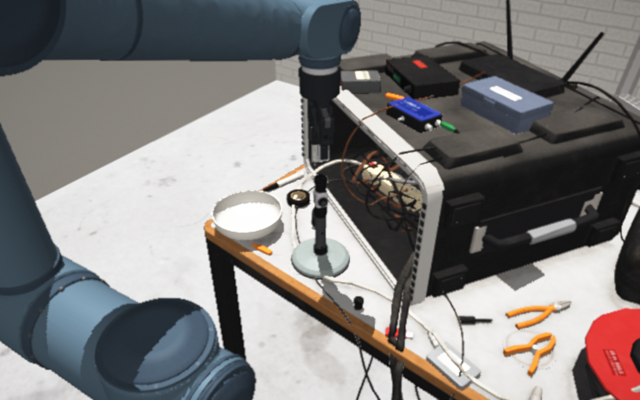

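The full scene view shows the gripper centred over the cap, tips at about (321,160) and cap top at (320,176). Going down now to grip the crown.

Call:
step_arm(rows=[[-0.006, -0.005, 0.1, 0, 0, 0], [-0.006, -0.005, 0.18, 0, 0, 0], [-0.006, -0.005, 0.23, 0, 0, 0], [-0.006, -0.005, 0.254, 0, 0, 0], [-0.006, -0.005, 0.254, 0, 0, 0], [-0.006, -0.005, 0.254, 0, 0, 0]])

```text
time: 2.55
position: [0.522, 0.1488, 0.2144]
tcp_rot: [[-0.733, 0.68, 0.002], [0.68, 0.733, -0.0], [-0.002, 0.001, -1.0]]
contact_force: [0.7, 0.2, 0.0]
width: 0.0595
gripper_force: 0.0
```

Call:
step_arm(rows=[[0, 0, 0, 0, 0, 0], [0, 0, 0, 0, 0, 0], [0, 0, 0, 0, 0, 0], [0, 0, 0, 0, 0, 0], [0, 0, 0, 0, 0, 0], [0, 0, 0, 0, 0, 0], [0, 0, 0, 0, 0, 0]], fingers=0.1, force=40)

```text
time: 3.25
position: [0.5221, 0.1488, 0.2145]
tcp_rot: [[-0.733, 0.681, 0.003], [0.681, 0.733, 0.0], [-0.002, 0.002, -1.0]]
contact_force: [-0.3, 1.0, 5.9]
width: 0.0267
gripper_force: 39.3
```

Call:
step_arm(rows=[[0, 0, -0.02, 0, 0, 0], [0, 0, -0.04, 0, 0, 0], [0, 0, -0.06, 0, 0, 0], [0, 0, -0.08, 0, 0, 0], [0, 0, -0.12, 0, 0, 0], [0, 0, -0.2, 0, 0, 0], [0, 0, -0.25, 0, 0, 0], [0, 0, -0.25, 0, 0, 0], [0, 0, -0.25, 0, 0, 0]])

```text
time: 4.15
position: [0.5212, 0.1486, 0.2882]
tcp_rot: [[-0.733, 0.681, 0.0], [0.681, 0.733, -0.001], [-0.001, -0.0, -1.0]]
contact_force: [-0.3, -1.2, -1.0]
width: 0.0262
gripper_force: 40.7
```

```bash
python3 - <<'E'
from h import *
plan([.517,.361,.285],47);plan([.517,.361,.055],47)
E
```

```text
4.15 [0.5212 0.1486 0.2882] F [-0.3 -1.2 -1. ] w 0.0262 g 40.7
row [0.492 0.509 0.01 ] [-0.     0.001  0.002]
4.15 [0.5212 0.1486 0.2882] F [-0.3 -1.2 -1. ] w 0.0262 g 40.7
row [0.493 0.509 0.777] [-0.     0.001  0.002]
```

Call:
step_arm(rows=[[0.493, 0.509, 0.01, 0, 0, 0], [0.493, 0.509, 0.01, 0, 0, 0], [0.493, 0.509, 0.01, 0, 0, 0], [0.493, 0.509, 0.01, 0, 0, 0], [0.493, 0.509, 0.01, 0, 0, 0], [0.493, 0.509, 0.01, 0, 0, 0], [0.493, 0.509, 0.3, 0, 0, 0], [0.493, 0.509, 0.5, 0, 0, 0], [0.493, 0.509, 0.65, 0, 0, 0], [0.493, 0.509, 0.75, 0, 0, 0], [0.493, 0.509, 0.8, 0, 0, 0], [0.493, 0.509, 0.8, 0, 0, 0]])

```text
time: 5.35
position: [0.5124, 0.3569, 0.0412]
tcp_rot: [[-0.731, 0.682, -0.012], [0.682, 0.731, -0.007], [0.004, -0.013, -1.0]]
contact_force: [-0.4, -0.4, -0.4]
width: 0.0267
gripper_force: 40.7
```

Call:
step_arm(rows=[[0, 0, 0, 0, 0, 0], [0, 0, 0, 0, 0, 0], [0, 0, 0, 0, 0, 0], [0, 0, 0, 0, 0, 0], [0, 0, 0, 0, 0, 0]], fingers=0.6)

```text
time: 5.85
position: [0.5177, 0.3614, 0.0495]
tcp_rot: [[-0.733, 0.68, 0.002], [0.68, 0.733, 0.0], [-0.001, 0.002, -1.0]]
contact_force: [0.2, 0.1, -0.2]
width: 0.0515
gripper_force: 0.0
```

Call:
step_arm(rows=[[0, 0, -0.1, 0, 0, 0], [0, 0, -0.25, 0, 0, 0], [0, 0, -0.4, 0, 0, 0], [0, 0, -0.55, 0, 0, 0], [0, 0, -0.7, 0, 0, 0], [0, 0, -0.8, 0, 0, 0], [0, 0, -0.8, 0, 0, 0], [0, 0, -0.8, 0, 0, 0]])

```text
time: 6.65
position: [0.5169, 0.3613, 0.289]
tcp_rot: [[-0.733, 0.68, 0.002], [0.68, 0.733, 0.0], [-0.001, 0.001, -1.0]]
contact_force: [-0.8, -0.1, -0.7]
width: 0.0513
gripper_force: 0.0
```

```bash
python3 - <<'E'
from h import *
plan([.521,.1490,.275],47)
cs={n:cams.capture(n) for n in("scene","top")}
a=cv2.resize(cs["scene"]["pixels"][165:285,200:360],None,fx=3.5,fy=3.5,interpolation=cv2.INTER_CUBIC)
b=cv2.resize(cs["top"]["pixels"][195:265,290:362],None,fx=3,fy=3,interpolation=cv2.INTER_CUBIC)
b=cv2.copyMakeBorder(b,0,a.shape[0]-b.shape[0],0,0,cv2.BORDER_CONSTANT)
cv2.imwrite("pics/bowl.png",np.hstack([a,b]))
E
```

```text
6.65 [0.5169 0.3613 0.289 ] F [-0.8 -0.1 -0.7] w 0.0513 g 0.0
row [-0.491 -0.509  0.046] [0.001 0.001 0.002]
```

View pics/bowl.png

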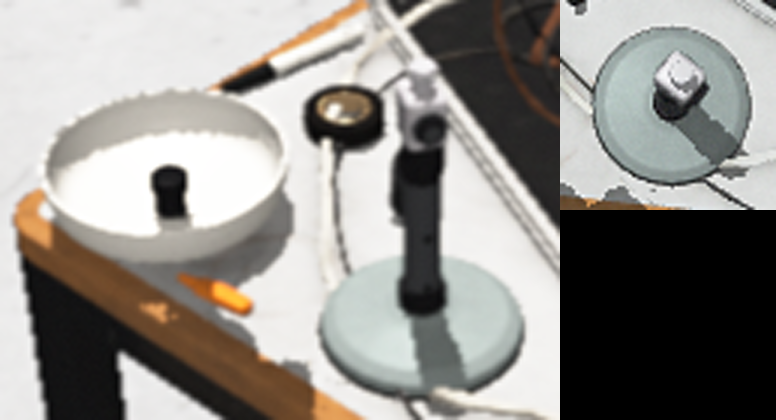

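The cap stands upright in the bowl (crop (170,190)), let go, and the stand has not moved. With the head top now visible from above, I can refine the yaw and axis.

```bash
python3 - <<'E'
from h import *
c=cams.capture("top")
u,v,w,h=315,203,32,32;k=12
raw=c["pixels"][v:v+h,u:u+w]; im0=cv2.resize(raw,None,fx=k,fy=k,interpolation=cv2.INTER_CUBIC)
out=[im0.copy()]
for yaw in(47,):
    im=im0.copy(); R=Rt(yaw); a=np.radians(yaw);R=np.array([[np.cos(a),-np.sin(a),0],[np.sin(a),np.cos(a),0],[0,0,1]])
    for z in(.154,.19):
        q=proj(c,np.array([[-.015,-.0135,z],[.015,-.0135,z],[.015,.0135,z],[-.015,.0135,z]])@R.T+[.521,.1495,0]);q=(q+.5-[u,v])*k
        cv2.polylines(im,[q.astype(int)],True,(0,255,0),1)
    q=(proj(c,circ(.521,.1495,.206,.008))+.5-[u,v])*k; cv2.polylines(im,[q.astype(int)],True,(255,0,0),1)
    out.append(im)
cv2.imwrite("pics/head.png",np.hstack(out)); print(out[0].shape)
E
```

```text
(384, 384, 3)
```

View pics/head.png

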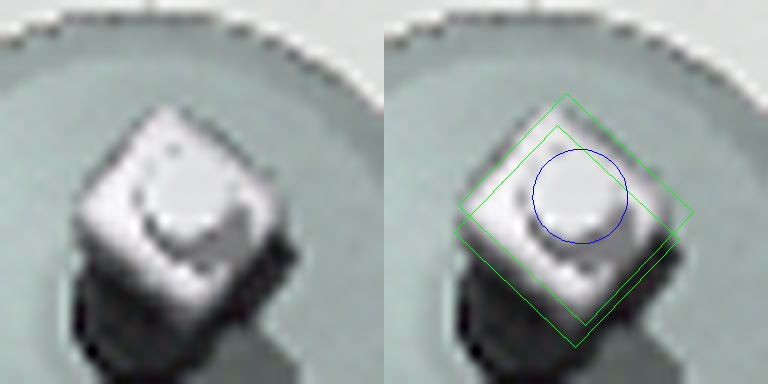

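The head-top corners give a yaw of about 49° and an axis of about (0.5215, 0.150). Going over the head and then down onto it.

```bash
python3 - <<'E'
from h import *
plan([.5215,.1500,.275],49)
E
```

```text
6.8 [0.5161 0.3608 0.2859] F [-0.4 -1.2  0.5] w 0.051 g 0.0
row [-0.492 -0.502  0.038] [-0.003 -0.001 -0.031]
```

Call:
step_arm(rows=[[-0.492, -0.502, 0.03, -0.002, 0, -0.031], [-0.492, -0.502, 0.03, -0.002, 0, -0.031], [-0.492, -0.502, 0.03, -0.002, 0, -0.031], [-0.492, -0.502, 0.03, -0.002, 0, -0.031], [-0.492, -0.502, 0.03, -0.002, 0, -0.031], [-0.492, -0.502, 0.03, -0.002, 0, -0.031], [-0.492, -0.502, 0.03, -0.002, 0, -0.031], [-0.492, -0.502, 0.03, -0.002, 0, -0.031], [-0.492, -0.502, 0.03, -0.002, 0, -0.031]], fingers=0.65)

```text
time: 7.7
position: [0.5224, 0.1517, 0.2791]
tcp_rot: [[-0.756, 0.655, 0.001], [0.655, 0.756, 0.001], [-0.0, 0.002, -1.0]]
contact_force: [0.5, 1.1, -0.1]
width: 0.0555
gripper_force: 0.0
```

```bash
python3 - <<'E'
from h import *
plan([.5215,.1500,.168],49)
E
```

```text
7.7 [0.5224 0.1517 0.2791] F [ 0.5  1.1 -0.1] w 0.0555 g 0.0
row [-0.001 -0.007  0.37 ] [0.002 0.    0.001]
```

Call:
step_arm(rows=[[0, -0.003, 0.08, 0, 0, 0], [0, -0.003, 0.16, 0, 0, 0], [0, -0.003, 0.23, 0, 0, 0], [0, -0.003, 0.29, 0, 0, 0], [0, -0.003, 0.34, 0, 0, 0], [0, -0.003, 0.37, 0, 0, 0], [0, -0.003, 0.37, 0, 0, 0], [0, -0.003, 0.37, 0, 0, 0]])

```text
time: 8.5
position: [0.5226, 0.1501, 0.1689]
tcp_rot: [[-0.755, 0.656, 0.003], [0.656, 0.755, 0.001], [-0.001, 0.003, -1.0]]
contact_force: [-0.6, 0.2, -0.0]
width: 0.0555
gripper_force: 0.0
```

```bash
python3 - <<'E'
from h import *
plan([.5215,.1500,.168],49)
E
```

```text
8.5 [0.5226 0.1501 0.1689] F [-0.6  0.2 -0. ] w 0.0555 g 0.0
row [ 0.003 -0.003  0.003] [ 0.003  0.001 -0.   ]
```

Now to close on the head at 28 N.

Call:
step_arm(rows=[[0.002, -0.002, 0, 0, 0, 0], [0.002, -0.002, 0, 0, 0, 0], [0.002, -0.002, 0, 0, 0, 0], [0.002, -0.002, 0, 0, 0, 0], [0.002, -0.002, 0, 0, 0, 0], [0.002, -0.002, 0, 0, 0, 0], [0.002, -0.002, 0, 0, 0, 0], [0.002, -0.002, 0, 0, 0, 0]], fingers=0.1, force=28)

```text
time: 9.3
position: [0.5223, 0.1502, 0.1697]
tcp_rot: [[-0.755, 0.656, 0.004], [0.656, 0.755, 0.002], [-0.002, 0.004, -1.0]]
contact_force: [-0.1, 2.4, 5.7]
width: 0.0308
gripper_force: 29.4
```

The width of 30.8 mm means the button is fully in (36 − 5 = 31). Pulling up.

Call:
step_arm(rows=[[0, 0, -0.01, 0, 0, 0], [0, 0, -0.03, 0, 0, 0], [0, 0, -0.05, 0, 0, 0], [0, 0, -0.07, 0, 0, 0], [0, 0, -0.07, 0, 0, 0], [0, 0, -0.07, 0, 0, 0]])

```text
time: 9.9
position: [0.522, 0.15, 0.1893]
tcp_rot: [[-0.754, 0.656, 0.004], [0.656, 0.754, 0.002], [-0.002, 0.004, -1.0]]
contact_force: [4.2, 2.9, -1.6]
width: 0.0305
gripper_force: 29.1
```

Call:
step_arm(rows=[[0, 0, -0.03, 0, 0, 0], [0, 0, -0.06, 0, 0, 0], [0, 0, -0.09, 0, 0, 0], [0, 0, -0.12, 0, 0, 0], [0, 0, -0.15, 0, 0, 0], [0, 0, -0.18, 0, 0, 0], [0, 0, -0.21, 0, 0, 0], [0, 0, -0.235, 0, 0, 0], [0, 0, -0.235, 0, 0, 0], [0, 0, -0.235, 0, 0, 0]])

```text
time: 10.9
position: [0.5215, 0.1498, 0.2594]
tcp_rot: [[-0.754, 0.656, 0.003], [0.656, 0.754, 0.001], [-0.001, 0.003, -1.0]]
contact_force: [5.1, 2.8, -1.9]
width: 0.031
gripper_force: 28.5
```

Call:
step_arm(rows=[[0, 0, -0.01, 0, 0, 0], [0, 0, -0.02, 0, 0, 0], [0, 0, -0.02, 0, 0, 0]])

```text
time: 11.2
position: [0.5215, 0.1497, 0.2652]
tcp_rot: [[-0.754, 0.656, 0.003], [0.656, 0.754, 0.001], [-0.001, 0.003, -1.0]]
contact_force: [5.6, 2.5, -2.2]
width: 0.0311
gripper_force: 28.5
```

Call:
step_arm(rows=[[0, 0, -0.005, 0, 0, 0], [0, 0, -0.01, 0, 0, 0], [0, 0, -0.01, 0, 0, 0], [0, 0, -0.01, 0, 0, 0]])

```text
time: 11.6
position: [0.5213, 0.1497, 0.2679]
tcp_rot: [[-0.754, 0.656, 0.002], [0.656, 0.754, 0.001], [-0.001, 0.003, -1.0]]
contact_force: [4.6, 1.9, -2.4]
width: 0.0309
gripper_force: 28.2
```

Call:
step_arm(rows=[[0, 0, -0.004, 0, 0, 0], [0, 0, -0.004, 0, 0, 0], [0, 0, -0.004, 0, 0, 0]])

```text
time: 11.9
position: [0.5213, 0.1497, 0.269]
tcp_rot: [[-0.754, 0.656, 0.002], [0.656, 0.754, 0.001], [-0.001, 0.003, -1.0]]
contact_force: [5.8, 1.9, -2.9]
width: 0.0308
gripper_force: 28.2
```

Call:
step_arm(rows=[[0, 0, -0.004, 0, 0, 0], [0, 0, -0.004, 0, 0, 0], [0, 0, -0.004, 0, 0, 0]])

```text
time: 12.2
position: [0.5213, 0.1497, 0.2701]
tcp_rot: [[-0.754, 0.656, 0.002], [0.656, 0.754, 0.001], [-0.001, 0.002, -1.0]]
contact_force: [4.1, 2.5, -3.4]
width: 0.0308
gripper_force: 28.4
```

Call:
step_arm(rows=[[0, 0, -0.003, 0, 0, 0], [0, 0, -0.003, 0, 0, 0], [0, 0, -0.003, 0, 0, 0]])

```text
time: 12.5
position: [0.521, 0.1496, 0.2702]
tcp_rot: [[-0.754, 0.657, 0.001], [0.657, 0.754, 0.001], [-0.0, 0.002, -1.0]]
contact_force: [5.3, 0.2, -5.7]
width: 0.0306
gripper_force: 28.4
```

The force is rising and z has stalled at 0.270, so the mast is at the second stop. One last look before handing in.

```bash
python3 - <<'E'
from h import *
c=cams.capture("scene"); cv2.imwrite("pics/end.png",cv2.resize(c["pixels"][110:290,190:390],None,fx=3.3,fy=3.3,interpolation=cv2.INTER_CUBIC))
s=env.state();print(s["time"],s["position"],s["contact_force"],s["width"],s["gripper_force"])
E
```

```text
12.55 [0.52093534 0.14959281 0.27018529] [ 6.13192212  1.78873448 -5.32322505] 0.030796801138405296 28.42792017851025
```

View pics/end.png

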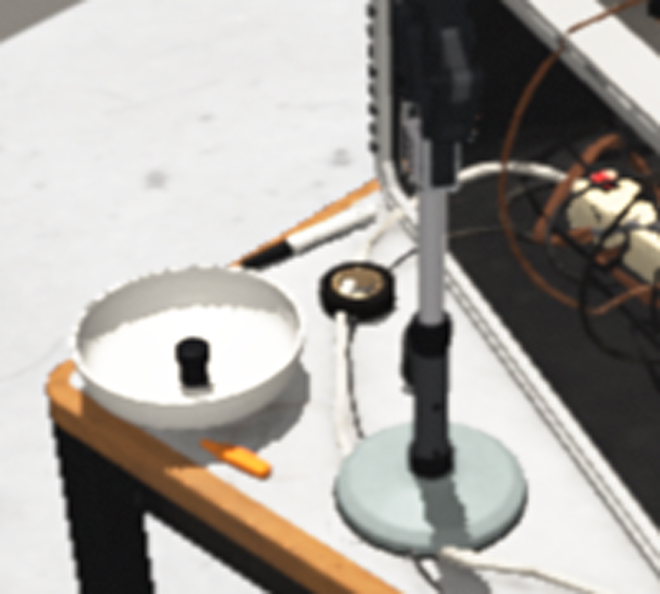

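The mast is fully out (bright tube from crop (432,320) up to the gripper at (435,160)). The base is flat on the table and the cap is in the bowl at (192,360). Handing in.

```bash
python3 -c "
from h import *
print(env.finish_job())"
```

```text
the job is handed in; nothing more can be done
None
```

The cap is in the bowl, the mast is up at its second stop, and I handed the job in at about 12.6 s with the head still gripped at 28 N and the button fully in; the interface gave no verdict.

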